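# Unhook the knife sharpener and seat it in its bench holder

### The job

Get the knife sharpener ready for use: it hangs by the keyhole in its back on the stud of the small wooden board, so raise it until the stud stands in the wide end of the keyhole and draw it off, without wrenching it. Then set it upright on the wooden bench holder and slide its toe sideways under the holder's lip, fully home against the stop at the end of the pocket, and let go. Do not disturb the other things on the worktop.

Things in the scene. Friction and masses are not known exactly. Their poses are not given: they have to be found in the camera images.
- sharpener: Loose grey and black knife sharpener, 0.19 to 0.34 kg, 141 mm tall. Origin: underside of the foot, below the column; z up, x from front to back plate, y towards its toe. Foot 8 mm thick, x -25..25, y -45..20 mm, then the toe. Column x -22..10, y -20..20, z 8..92 mm. Steel grinding head, z up to 38 mm, on the -y side. Steel back plate x 20..25, y -25..25, z 8..95 mm, with a keyhole.
- grip (a point): Point to pinch, inside the black upright grip fin on top of the sharpener: sharpener x -1, y 0, z 122 mm. The fin is 20 mm wide in y, 30 mm deep in x, z 92..141 mm; pinch it from above, fingers closing along y, the tool upright or tilted. A wall cupboard overhangs the back of the worktop: its front is at world x 0.59 m, above z 0.45 m; lean the wrist back to the robot to keep clear of it.
- key_wide (a point): Centre of the keyhole's wide lower end (24 x 24 mm, sharpener z 34..58 mm), in mid thickness of the 5 mm back plate: sharpener x 22.5, y 0, z 46 mm. A hollow 10 mm deep lies behind the whole keyhole for the stud's head.
- key_narrow (a point): Where the stud's axis lies while the sharpener hangs, at the top of the keyhole's narrow slot: sharpener x 22.5, y 0, z 70 mm, 24 mm above key_wide. The slot is 11 mm wide, z 58..73.5 mm, open below into the wide end.
- toe_tip (a point): Middle of the toe's end, on the underside: sharpener x 0, y 48, z 0 mm. The toe is the narrower end of the foot: x -18..18, y 20..48 mm, 8 mm thick.
- rack: Fixed upright wooden hanging board (140 mm wide, 14 mm thick, top at z 120 mm), foot behind it; left or right of the holder. Origin: on the worktop under the hung sharpener. Axes: x into the board, y along it, z up. Its front face is the plane x = +30 mm; only the stud stands in front of it. As hung, the sharpener's back plate is against the face, its foot 20 mm above the worktop.
- stud (a point): Headed steel stud, level, pointing out of the board along rack -x; point on its axis, 3.5 mm out from the face, 90 mm above the worktop. Shank 7 mm diameter, 7 mm long; head 16 mm diameter, 4 mm thick. The head passes only the keyhole's wide end: the sharpener must rise about 24 mm (+-4 mm), then go more than 15 mm along rack -x to be clear.
- holder: Fixed wooden bench holder, 72 mm (x) by 150 mm (y), a flat board 12 mm high with a bridge-like lip near its +y end. Origin: on the worktop under its middle. Seated, the sharpener's axes are parallel to the holder's and its origin is at holder x 0, y 17, z 12 mm. The toe goes in along holder +y, sliding on the board.
- pocket_stop (a point): Middle of the stop's face at the end of the pocket, on the board: holder x 0, y 65, z 12 mm; the toe tip touches it when fully home. The pocket is 46 mm wide (x -23..23), 12 mm high (z 12..24), y 41..65 mm, open to -y, under a 10 mm thick lip with its top at z 34 mm.
- spice_jar: Bystander: spice jar, 41 mm diameter, 105 mm tall, at the right end. Origin under its centre.
- mug: Bystander: two-tone mug, 87 mm diameter, 91 mm tall, at the left end. Origin under its centre. Behind it, from world y 0.35 m leftwards, the cupboard's carved side board (from x 0.60 m) hangs down lower than the rest: swing the arm in nearer to the robot.
- fish_tin: Bystander: round food tin, 86 mm diameter, 40 mm tall, standing between board and holder. Origin under its centre.
- shaker: Bystander: glass shaker, 44 mm diameter, 90 mm tall, under the cupboard. Origin under its centre.

How it is judged:
By the outcome, as a careful person would: the job done as asked, in the order asked, and still so for the second after the job is handed in, with the robot touching nothing.
It also fails if it takes over 51 s, if anything falls off the work surface, if the arm or the gripper's body presses on something with over 40 N, if the wrist force passes 120 N, or if a joint passes its speed limit or range.

### The arm

A 7-joint arm with a two-finger parallel gripper is mounted at the origin on a cart in front of the work surface, level with it; the furniture and walls round the work are solid. World frame = base frame: x ahead of the robot, y to its left, z up, the work surface at z = 0. Lengths are in m, angles in rad, forces in N, time in s.
With the tool pointing down it reaches from about 0.4 to 0.9 m from the base axis. Payload 5.6 kg.
Tool frame: the origin (TCP) lies at the very end of the fingers, on their centre line; the grasp point (between the pads) lies 19 mm behind it; z points along the fingers, y is the line along which they close (so a half turn about z gives the same grasp; the last joint's range is limited). The gripper opens to 92 mm and grips with 3 to 60 N. Pads are 20 mm wide; open, the fingers measure 128 mm over their backs; the gripper's body (75 mm by 189 mm) begins 69 mm behind the grasp point.
Start: joints at [-1.185, 0.468, -0.012, 1.603, 0.006, 1.071, -0.056], TCP at [0.27, 0.591, 0.215] pointing down, gripper open.
Joint ranges: [-2.53, 2.53], [-0.31, 2.02], [-1.57, 1.55], [0.28, 2.44], [-1.29, 4.43], [0.15, 1.84], [-2.92, 2.92]. Speed limits (rad/s): [2.57, 2.57, 3.14, 3.14, 3.14, 3.14, 3.14].

### API

Orientations are given as a unit quaternion [x, y, z, w].
In Python, from workcell import bot, camrig gives the robot as it stands (bot), with the cameras (camrig).
- The arm moves only by the shell command python3 drive.py 'ROWS'. ROWS is a JSON list of rows, 1 to 12 of them, each of 5 numbers: dx, dy, dz in m, then a turn about the tool's z in rad, then the finger opening in m; each row shifts and turns the commanded pose from where the row before left it, along the tool's axes as they then stand; what a row does not reach is not made up. A row lasts 1/10 s, in which the tool goes at most 0.05 m and 0.15 rad, less where a joint would pass 70% of its speed; a pose out of reach is approached as far as the arm can. The fingers move at their own pace and stop on an object; the grip force is fixed at half the most. Time passes only in rows, so rows that do not move let the fingers close. It prints the time, the measured TCP pose, the force, the opening and the grip force at its end.
- bot.get_obs(): the state, without advancing time (a new reading comes with each control period).
- camrig.capture(name): name is "side" or "top"; returns a dict with "pixels" (384x512x3 uint8, red, green, blue), "K" (3x3 intrinsics, pixels), "dist_coeffs" ([k1, k2, p1, p2, k3] as OpenCV has them; the pictures are not rectified), "rvec" (rotation vector, rad) and "tvec" (3), from world to camera coordinates, as OpenCV has them. Camera axes: x right, y down, z forward; pixel columns grow to the right and rows downward; lengths in m; the calibration is good to about 2 mm. A picture is of the moment at which its call begins. There is no depth.
- bot.close_job(): hands the job in; it is judged then, once.
The state is a dict: "time": time; "qpos": joint angles; "joint_velocities": joint speeds; "joint_efforts": joint torques, N m; "eef_pos": TCP position; "orientation": TCP orientation; "wrist_force": force on the tool from outside, world axes, zero at the start; "wrist_torque": the same for the moment, N m; "width": finger opening in m; "grasp_force": force on a finger pad.
Only numpy, scipy, OpenCV 4.12 (cv2) and the standard library are available. Lean on these libraries where they do the work, as an engineer would, in place of code of your own. Each camera call takes 0.05 s, during which the arm holds its last target. There are 200 camera calls.

## Working session

There is one attempt and no reset: what is moved stays moved. The work goes in short steps, Python scripts to look and compute and a shell command to move; the robot and the scene stay as the last step left them, time stands still between calls to the robot, and variables do not carry over. Pictures are saved under pics/ and viewed, at most 10 in all, crops included, and the job is handed in when it is done.

```bash
ls; mkdir -p pics; python3 - <<'E'
from workcell import bot, camrig
import cv2,pickle
o=bot.get_obs();print({k:o[k] for k in('time','eef_pos','orientation','width','wrist_force')})
for n in('side','top'):
    c=camrig.capture(n);pickle.dump(c,open(f'{n}0.pkl','wb'));cv2.imwrite(f'pics/{n}0.png',cv2.resize(c['pixels'][:,:,::-1],(800,600)))
    R=cv2.Rodrigues(c['rvec'])[0];print(n,-R.T@c['tvec'],R[2],c['K'][0,0],c['dist_coeffs'])
E
```

```text
drive.py
pics
workcell.py
{'time': 0.0, 'eef_pos': array([0.27009092, 0.59058281, 0.21365985]), 'orientation': array([ 2.12816442e-01,  9.77091802e-01, -8.70988394e-04, -1.15838915e-04]), 'width': 0.09229486772259031, 'wrist_force': array([-0.14921542, -0.69267731, -0.65966436])}
side [ 0.41213458 -1.41097934  0.94435366] [ 0.11972317  0.84754134 -0.51704935] 386.5226561905863 [-0.08372796  0.          0.          0.          0.        ]
top [ 0.29346499 -0.00669808  1.73331946] [ 0.2025884  -0.01178888 -0.97919302] 461.7741964138254 [-0.04561372  0.          0.          0.          0.        ]
```

View pics/side0.png

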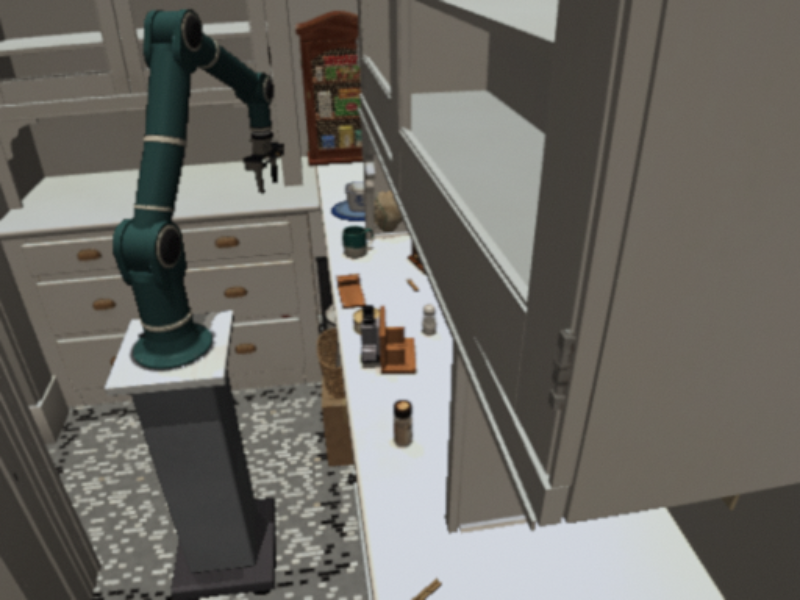

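View pics/top0.png

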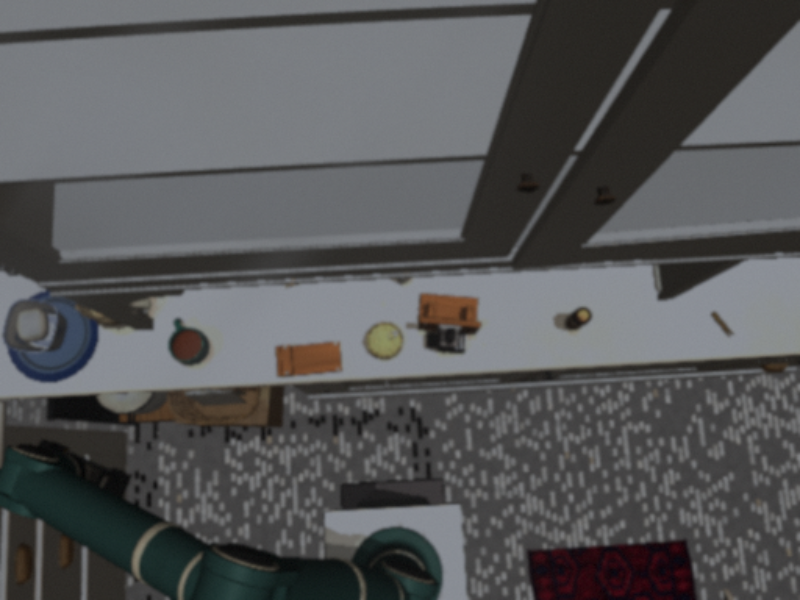

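Top view: the mug is at (188,345), the holder at (308,360) with its lip on the left (+y), the tin at (384,340), the board at (448,312) with the sharpener in front at (445,338), and the jar at (578,318). I'll zoom in to measure.

```bash
python3 - <<'E'
import cv2,pickle
for n,(x,y,w,h,s) in dict(top=(168,180,150,66,5),side=(205,166,80,80,7)).items():
    p=pickle.load(open(n+'0.pkl','rb'))['pixels'][y:y+h,x:x+w,::-1]
    cv2.imwrite(f'pics/{n}c.png',cv2.convertScaleAbs(cv2.resize(p,None,fx=s,fy=s,interpolation=cv2.INTER_CUBIC),alpha=1.3))
E
```

```text
(no output)
```

View pics/topc.png

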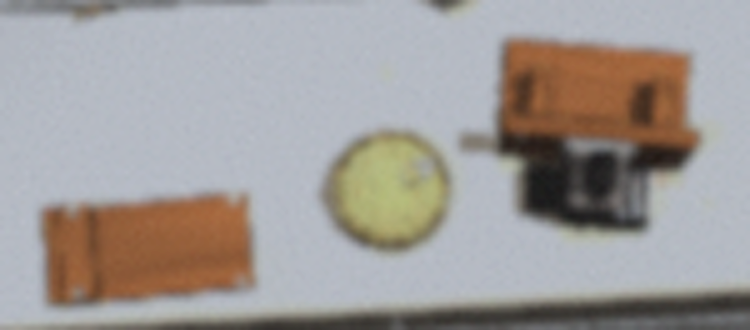

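View pics/sidec.png

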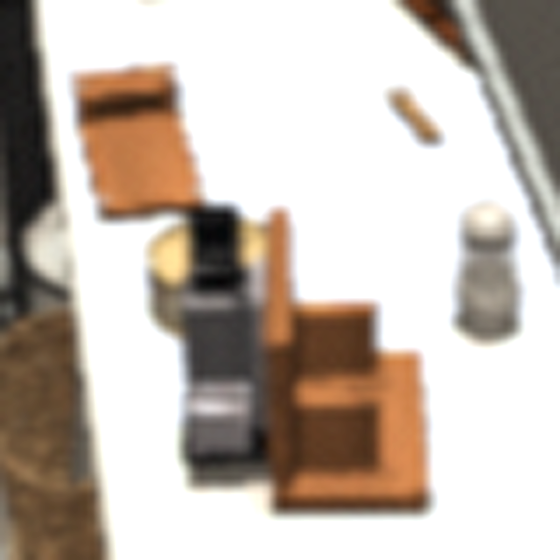

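Top crop: holder corners (45,208), (48,303), (248,197) and (253,288), lip edge u≈98; fin about (601,172); board top front edge about (500,150) to (698,143). Side crop: fin top (193–237, 210), board near edge (270,222)–(272,507), holder corners (75,75), (172,66), (103,215) and (198,205). Next, a fit with an overlay.

```bash
cat > h.py <<'E'
import cv2,pickle,numpy as np
from scipy.optimize import least_squares
CR=dict(top=(168,180,5),side=(205,166,7))
def proj(c,P): return cv2.projectPoints(np.float64(P).reshape(-1,3),c['rvec'],c['tvec'],c['K'],c['dist_coeffs'])[0][:,0]
def uncrop(n,p): x,y,s=CR[n]; return (np.float64(p)+.5)/s-.5+[x,y]
def w(q,P):
    c,s=np.cos(q[2]),np.sin(q[2]); return np.float64(P)@np.array([[c,s,0],[-s,c,0],[0,0,1]])/1 + [q[0],q[1],0]
def fit(obs,q0,cams):
    f=lambda q: np.concatenate([(proj(cams[n],w(q,np.array(m)/1000))-uncrop(n,p)).ravel() for n,m,p in obs])
    return least_squares(f,q0,loss='soft_l1')
E
cat > fit.py <<'E'
from h import *
cams={n:pickle.load(open(n+'0.pkl','rb')) for n in CR}
H=[('top',(36,75,34),(45,208)),('top',(-36,75,34),(48,303)),('top',(36,-75,12),(248,197)),('top',(-36,-75,12),(253,288)),('top',(0,41,34),(98,253)),
('side',(-36,75,34),(75,75)),('side',(36,75,34),(172,66)),('side',(-36,-75,0),(103,215)),('side',(36,-75,0),(198,208))]
R=[('top',(-1,0,161),(601,172)),('top',(30,70,120),(500,150)),('top',(30,-70,120),(698,145)),
('side',(-16,-10,161),(193,213)),('side',(14,-10,161),(237,213)),('side',(30,-70,0),(272,507)),('side',(30,-70,120),(270,222))]
res={}
for nm,o,q0 in(('holder',H,(.5,.2,0)),('rack',R,(.5,-.1,0))):
    r=fit(o,q0,cams);res[nm]=r.x;print(nm,r.x.round(4),np.degrees(r.x[2]).round(2));print(r.fun.reshape(-1,2).round(2).tolist())
def box(x0,x1,y0,y1,z0,z1): 
    v=np.array([[x,y,z] for x in(x0,x1) for y in(y0,y1) for z in(z0,z1)])
    return [(v[i],v[j]) for i in range(8) for j in range(i) if bin(i^j).count('1')==1]
B={'holder':[box(-36,36,-75,75,0,12),box(-36,36,41,75,24,34)],'rack':[box(30,44,-70,70,0,120),box(-16,14,-10,10,112,161),box(-25,25,-45,20,20,28)]}
for n,(x,y,w0,h0,s) in dict(top=(168,180,150,66,5),side=(205,166,80,80,7)).items():
    im=cv2.resize(cams[n]['pixels'][y:y+h0,x:x+w0,::-1],None,fx=s,fy=s,interpolation=cv2.INTER_CUBIC)
    for k in B:
        for b in B[k]:
            for e in b:
                p=(proj(cams[n],w(res[k],np.array(e)/1000))-[x,y]+.5)*s-.5
                cv2.line(im,*[tuple(int(t) for t in a.round()) for a in p],(255,0,0) if k=='holder' else (0,255,0),1,cv2.LINE_AA)
    cv2.imwrite(f'pics/{n}_o.png',im)
a,b=[cv2.imread(f'pics/{n}_o.png') for n in('top','side')]
b=b[:,:]; W=750;out=np.zeros((600,W,3),np.uint8);out[:330]=a
cv2.imwrite('pics/top_ov.png',a);cv2.imwrite('pics/side_ov.png',b)
E
python3 fit.py
```

```text
holder [0.5056 0.1771 0.0259] 1.49
[[-0.26, -0.41], [0.1, -0.05], [-0.13, -0.56], [0.15, 0.33], [-1.21, -0.49], [-0.94, 0.35], [-0.18, 0.15], [-1.33, 2.28], [0.6, 1.59]]
rack [ 0.5237 -0.1486 -0.0717] -4.11
[[-0.41, 0.42], [-0.88, -2.47], [-0.96, -0.79], [-2.27, 1.54], [-0.73, 1.1], [0.58, 1.74], [-0.01, 17.24]]
```

```bash
sed -i "s/,('side',(30,-70,120),(270,222))\]/]/" fit.py; python3 fit.py
```

```text
holder [0.5056 0.1771 0.0259] 1.49
[[-0.26, -0.41], [0.1, -0.05], [-0.13, -0.56], [0.15, 0.33], [-1.21, -0.49], [-0.94, 0.35], [-0.18, 0.15], [-1.33, 2.28], [0.6, 1.59]]
rack [ 0.5239 -0.1494 -0.0831] -4.76
[[-0.19, 0.35], [-0.57, -2.75], [-0.66, -0.64], [-2.23, 1.62], [-0.68, 1.22], [0.46, 1.92]]
```

View pics/top_ov.png

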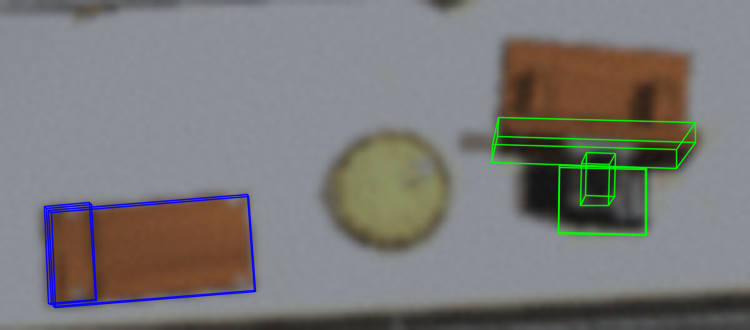

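View pics/side_ov.png

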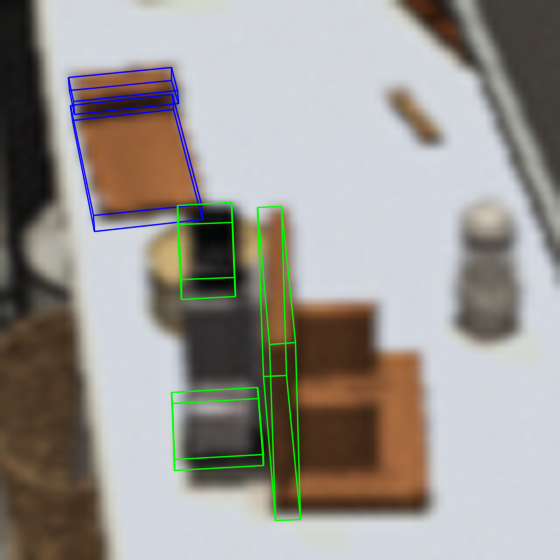

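```bash
cat > sil.py <<'E'
from h import *
from scipy.optimize import minimize
cams={n:pickle.load(open(n+'0.pkl','rb')) for n in CR}
def mask(n):
    hsv=cv2.cvtColor(cams[n]['pixels'],cv2.COLOR_RGB2HSV); return ((hsv[...,0]<20)&(hsv[...,1]>95)&(hsv[...,2]>35)).astype(np.float32)
reg=dict(top=(170,210,56,40),side=(208,168,33,36))
def v(x0,x1,y0,y1,z0,z1): return np.array([[x,y,z] for x in(x0,x1) for y in(y0,y1) for z in(z0,z1)])/1000
def render(n,q):
    x,y,a,b=reg[n];S=8;im=np.zeros((b*S,a*S),np.uint8)
    for bx in(v(-36,36,-75,75,0,12),v(-36,36,41,75,0,34)):
        p=(proj(cams[n],w(q,bx))-[x,y]+.5)*S-.5
        cv2.fillConvexPoly(im,cv2.convexHull((p*16).round().astype(np.int32)),255,shift=4)
    return cv2.resize(im,(a,b),interpolation=cv2.INTER_AREA)/255.
M={n:mask(n)[r[1]:r[1]+r[3],r[0]:r[0]+r[2]] for n,r in reg.items()}
def cost(q,ns): return sum(((render(n,q)-M[n])**2).sum() for n in ns)
for ns in(['top'],['side'],['top','side']):
    r=min((minimize(cost,(x0,.177,.03),args=(ns,),method='Nelder-Mead',options=dict(initial_simplex=np.array([(x0,.177,.03),(x0+.008,.177,.03),(x0,.185,.03),(x0,.177,.1)]))) for x0 in(.503,.508)),key=lambda r:r.fun)
    print(ns,r.x.round(4),round(r.fun,1),{n:(int(M[n].sum()),round(render(n,r.x).sum(),1)) for n in ns})
# rack: top mask back edge (foot) and lower edge
m=mask('top')
def bp(n,uv,z):
    c=cams[n];R=cv2.Rodrigues(c['rvec'])[0];d=cv2.undistortPoints(np.float64(uv).reshape(-1,1,2),c['K'],c['dist_coeffs'])[:,0]
    d=np.c_[d,np.ones(len(d))]@R;C=-R.T@np.ravel(c['tvec']);return C+d*((z-C[2])/d[:,2])[:,None]
cols=np.arange(273,304)
e=[(u,np.flatnonzero(m[180:205,u])[0]+180-.5) for u in cols]
P=bp('top',e,.012);k=np.polyfit(P[:,1],P[:,0],1);print('rack yaw from foot back edge',-np.arctan(k[0]))
for r in range(186,216): print(r,''.join('#' if t else '.' for t in m[r,262:312]))
s=mask('side')
print()
for r in range(192,242): print(r,''.join('#' if t else '.' for t in s[r,238:270]))
g=cams['side']['pixels'].astype(int).sum(2)//3
print(g[192:238:2,228:246])
E
python3 sil.py
```

```text
['top'] [0.5087 0.1779 0.0502] 106.4 {'top': (691, np.float64(816.0))}
['side'] [ 0.5089  0.1897 -0.0324] 70.6 {'side': (288, np.float64(335.1))}
['top', 'side'] [5.066e-01 1.793e-01 5.000e-04] 183.9 {'top': (691, np.float64(816.7)), 'side': (288, np.float64(342.3))}
rack yaw from foot back edge -0.13261869608661422
186 ..................................................
187 ..................................................
188 ..................................................
189 ........############..............................
190 ........##########################................
191 .......####################################.......
192 .......####################################.......
193 .......####################################.......
194 .......####################################.......
195 .......####################################.......
196 .......####################################.......
197 .......####################################.......
198 .......####################################.......
199 .......####################################.......
200 .......#
[... 3744 characters left out ...]
 47  57  55  51  46  42]
 [216 214 197 145  85  72  78  77  76  76  77  79  70  57  54  49  45  42]
 [216 214 195 145 108 111 113 114 110 106 102 105  90  63  54  48  44  40]
 [216 213 191 150 138 154 165 165 159 146 133 123  95  61  52  51  46  42]
 [216 210 175 112  74  75  77  77  76  78  79  84  70  50  49  51  48  46]
 [216 207 166  96  67  73  76  76  77  76  77  75  55  26  20  37  47  44]
 [216 207 161  83  56  60  54  49  51  49  52  52  40  21  22  35  46  48]
 [215 211 188 133  66  40  39  42  41  45  49  49  50  48  49  49  45  43]
 [216 216 207 167 103  74  72  74  72  71  73  78  94  99  98  87  59  45]
 [215 216 212 204 196 189 191 194 194 191 194 194 191 189 182 148  83  61]]
```

```bash
cat > sil2.py <<'E'
exec(open('sil.py').read().split('M={n:mask')[0])
def soft(n):
    p=cams[n]['pixels'].astype(np.float32); d=p[...,0]-p[...,2]; x,y,a,b=reg[n]
    t=d[y:y+b,x:x+a]; bg=np.median(t[t<25]); fg=np.percentile(t,95); print(n,bg,fg); return np.clip((d-bg)/(fg-bg),0,1)
S={n:soft(n) for n in reg}
M={n:(S[n]>.4).astype(float)[r[1]:r[1]+r[3],r[0]:r[0]+r[2]] for n,r in reg.items()}
for n in M:
    for i,row in enumerate(M[n]): print(reg[n][1]+i,''.join('#' if t else '.' for t in row))
M['side'][:,:]=M['side']
def cost(q,ns): return sum(((render(n,q)-M[n])**2).sum() for n in ns)
for ns in(['top'],['side'],['top','side']):
    r=min((minimize(cost,(x0,.177,.03),args=(ns,),method='Nelder-Mead',options=dict(initial_simplex=np.array([(x0,.177,.03),(x0+.008,.177,.03),(x0,.185,.03),(x0,.177,.1)]))) for x0 in(.503,.508)),key=lambda r:r.fun)
    print(ns,r.x.round(4),round(r.fun,1),{n:(int(M[n].sum()),round(render(n,r.x).sum(),1)) for n in ns})
E
python3 sil2.py
```

```text
top -9.0 72.0
side -7.0 96.650024
210 ........................................................
211 ........................................................
212 ........................................................
213 ........................................................
214 ........................................................
215 ........................................................
216 ........................................................
217 ........................................................
218 ........................................................
219 ......................................######..#.........
220 ............................####################........
221 ..............##.###############################........
222 .......#########################################........
223 .......#########################################........
224 .......#########################################........
225 .......#########################################........
226 .......#########################################........
227 .......##################
[... 2296 characters left out ...]
....###############........
193 ...........###############.......
194 ...........###############.......
195 ............#############........
196 ............#####................
197 .................................
198 ......................##.......##
199 ....................####.......##
200 ...................#####.......##
201 ..................######.......##
202 ..................######.......##
203 ...................#####.......##
['top'] [0.5069 0.1772 0.0458] 41.1 {'top': (768, np.float64(816.3))}
['side'] [0.5089 0.1902 0.0086] 86.0 {'side': (322, np.float64(338.5))}
['top', 'side'] [0.5075 0.1777 0.0335] 146.8 {'top': (768, np.float64(816.3)), 'side': (322, np.float64(345.8))}
```

```bash
cat > edge.py <<'E'
exec(open('sil.py').read().split('M={n:mask')[0])
src=open('sil.py').read();exec(src[src.index('def bp'):src.index('cols=')])
p=cams['top']['pixels'].astype(float); d=p[...,0]-p[...,2]
def edge(us,v0,v1,up,z,nm):
    pts=[]
    for u in us:
        c=cv2.GaussianBlur(d,(3,1),0)[v0:v1+1,u]; c=c if up else c[::-1]
        h=(c[0]+np.median(c[-4:]))/2; i=np.flatnonzero(c>h)[0]; t=i-1+(h-c[i-1])/(c[i]-c[i-1]); pts.append((u,v0+t if up else v1-t))
    P=bp('top',pts,z);k=np.polyfit(P[:,1],P[:,0],1);r=P[:,0]-np.polyval(k,P[:,1]);ok=abs(r)<2*r.std();k=np.polyfit(P[ok,1],P[ok,0],1)
    print(nm,'yaw',-np.arctan(k[0]).round(4),'x at y:',[(yy,np.polyval(k,yy).round(4)) for yy in(.177,-.15)],'rms mm',(r.std()*1000).round(2))
edge(range(190,216),213,228,True,.012,'holder +x edge')
edge(range(190,216),228,245,False,.0,'holder -x edge z0')
edge(range(190,216),228,245,False,.012,'holder -x edge z12')
edge(range(272,304),182,195,True,.012,'rack foot back')
c=cams['top']['pixels'].astype(int)
print('lum top rows 204-228, cols 268-302');g=c.sum(2)//3
for r in range(203,228): print(r,*g[r,266:304])
E
python3 edge.py
```

```text
holder +x edge yaw 0.0363 x at y: [(0.177, np.float64(0.5413)), (-0.15, np.float64(0.5531))] rms mm 1.07
holder -x edge z0 yaw 0.0498 x at y: [(0.177, np.float64(0.4736)), (-0.15, np.float64(0.4899))] rms mm 0.59
holder -x edge z12 yaw 0.0498 x at y: [(0.177, np.float64(0.4723)), (-0.15, np.float64(0.4886))] rms mm 0.58
rack foot back yaw -0.1443 x at y: [(0.177, np.float64(0.6923)), (-0.15, np.float64(0.6448))] rms mm 0.3
lum top rows 204-228, cols 268-302
203 123 93 68 63 66 61 60 60 63 66 65 64 67 70 70 72 69 66 66 65 67 67 67 68 70 72 70 67 50 44 39 40 53 72 77 72 74 77
204 125 90 65 63 67 70 69 69 68 69 70 69 68 70 71 71 70 65 66 65 63 66 67 66 66 69 69 67 57 50 48 45 57 69 72 71 72 75
205 123 90 62 55 65 66 68 69 66 65 68 67 68 69 69 68 71 71 69 65 69 71 68 70 69 70 71 68 64 62 60 58 63 68 69 70 70 75
206 117 85 55 45 49 57 59 57 51 53 54 56 56 58 61 67 72 70 71 68 68 69 70 69 68 72 70 70 70 69 71 70 70 72 74 71 74 74
207 103 78 46 33 34 42 43 39 34 36 35 35 41 44 55 68 81 82 79 79 76 78 76 75 73 74 73 74 70 69 68 68 67 70 70 69 70 74
208 90 73 44 28 28 30 32 29 24 27 27 26 28 
[... 1870 characters left out ...]
2 143 129 119 109 96 82 74 68 59 50 37 28 23 24 24 26 26 24 26 26 37 52 65 58 63 68 72 99 127 139 143 144 143 144
224 144 144 143 144 142 140 136 135 126 117 109 105 91 79 65 54 47 39 35 40 40 36 33 32 33 40 47 41 42 48 61 93 127 139 144 145 144 143
225 143 146 144 145 145 144 143 142 141 138 135 129 121 112 105 94 86 72 71 77 80 70 61 60 59 57 58 55 55 62 77 106 131 143 142 144 145 143
226 142 143 144 143 143 144 145 144 145 144 143 141 140 136 132 126 119 109 108 113 114 109 102 102 102 101 100 101 99 101 110 124 139 145 144 143 142 142
227 143 143 144 144 144 142 144 144 146 143 143 144 143 143 139 135 134 131 130 131 133 132 129 131 130 132 132 131 132 130 134 140 142 144 142 142 144 144
```

```bash
cat > f2.py <<'E'
from h import *
cams={n:pickle.load(open(n+'0.pkl','rb')) for n in CR}
yaw=-.144
def f(q,use):
    q=(q[0],q[1],yaw);r=[]
    P=lambda n,m:proj(cams[n],w(q,np.array(m)/1000))[0]
    if 't' in use: r+=[P('top',(14,0,161))[1]-210.4,P('top',(-16,0,112))[1]-217.8,P('top',(-1,0,161))[0]-287.4,P('top',(22,0,115))[1]-208.3,P('top',(10,-45,20))[0]-297.0]
    if 's' in use: r+=[P('side',(-16,-10,137))[0]-231.7,P('side',(14,-10,137))[0]-238.9]
    return np.array(r)
for use in('t','ts'):
    r=least_squares(f,(.53,-.15),args=(use,));print(use,r.x.round(4),f(r.x,'ts').round(2))
q=(*r.x,yaw);print('grip',w(q,np.array([[-1,0,142]])/1000))
print('foot bottom near side v',proj(cams['side'],w(q,np.array([[-25,-45,20],[-16,-10,161],[30,-70,0],[44,70,120],[30,-70,120],[30,70,120]])/1000)).round(1).tolist())
E
python3 f2.py
```

```text
t [ 0.5286 -0.1497] [-1.7   1.47  0.2   0.27 -0.22 -0.44  0.13]
ts [ 0.5289 -0.1498] [-1.76  1.41  0.21  0.21 -0.22 -0.38  0.19]
grip [[ 0.52786175 -0.14961493  0.142     ]]
foot bottom near side v [[230.0, 232.5], [231.0, 197.4], [244.1, 240.2], [247.0, 195.3], [243.2, 214.9], [243.5, 195.3]]
```

```bash
python3 drive.py '[[0,0,0,-0.1425,0.092],[0,0,0,-0.1425,0.092],[-0.027,-0.038,0,0,0.092],[-0.027,-0.038,0,0,0.092],[-0.027,-0.038,0,0,0.092],[-0.027,-0.038,0,0,0.092],[-0.027,-0.038,0,0,0.092],[-0.027,-0.038,0,0,0.092],[-0.027,-0.038,0,0,0.092],[0,0,0,0,0.092]]'; python3 -c "
from workcell import bot, camrig;print(bot.get_obs()['qpos'].round(2))"
```

```text
time: 1.1
eef_pos: [0.4225, 0.2941, 0.2145]
orientation: [0.077, 0.997, -0.001, 0.001]
wrist_force: [-0.1, -0.3, -0.2]
width: 0.0919
grasp_force: 0.0
[-0.71  0.24  0.04  1.93 -0.01  0.97  0.75]
```

```bash
python3 drive.py '[[0,0,0,-0.01,0.092],[-0.0068,-0.0424,0,0,0.092],[-0.0068,-0.0424,0,0,0.092],[-0.0068,-0.0424,0,0,0.092],[-0.0068,-0.0424,0,0,0.092],[-0.0068,-0.0424,0,0,0.092],[-0.0068,-0.0424,0,0,0.092],[-0.0068,-0.0424,0,0,0.092],[-0.0068,-0.0424,0,0,0.092],[-0.0068,-0.0424,0,0,0.092],[-0.0068,-0.0424,0,0,0.092],[0,0,0,0,0.092]]'; python3 drive.py '[[0,0,0.03,0,0.092],[0,0,0.03,0,0.092],[0,0,0.03,0,0.092],[0,0,0,0,0.092]]'; cat > st.py <<'E'
from workcell import bot, camrig
import numpy as np,sys
from scipy.spatial.transform import Rotation as R
o=bot.get_obs();r=R.from_quat(o['orientation']);p=o['eef_pos']
print('tcp',p.round(4),'tool y ang',np.arctan2(*r.apply([0,1,0])[1::-1]).round(4),'z',r.apply([0,0,1]).round(3),'w',o['width'].round(4),'gf',o['grasp_force'],'F',o['wrist_force'].round(1),'T',o['wrist_torque'].round(2),o['qpos'].round(2))
if len(sys.argv)>1: print('tool move',r.inv().apply(np.array(eval(sys.argv[1]))-p).round(4))
E
python3 st.py "[.5279,-.1496,.123]"
```

```text
time: 2.3
eef_pos: [0.4304, -0.1322, 0.2148]
orientation: [0.069, 0.998, -0.001, 0.0]
wrist_force: [-0.4, -0.1, -0.5]
width: 0.092
grasp_force: 0.0
time: 2.7
eef_pos: [0.4279, -0.1257, 0.1216]
orientation: [0.065, 0.998, 0.0, -0.004]
wrist_force: [-0.7, 0.1, 0.4]
width: 0.0924
grasp_force: 0.0Traceback (most recent call last):
  File "st.py", line 5, in <module>
    print('tcp',p.round(4),'tool y ang',np.arctan2(*r.apply([0,1,0])[1::-1]).round(4),'z',r.apply([0,0,1]).round(3),'w',o['width'].round(4),'gf',o['grasp_force'],'F',o['wrist_force'].round(1),'T',o['wrist_torque'].round(2),o['qpos'].round(2))
                                                                                                                        ^^^^^^^^^^^^^^^^
AttributeError: 'float' object has no attribute 'round'
```

```bash
sed -i "s/o\['width'\].round(4)/round(o['width'],4)/" st.py; python3 st.py "[.5279,-.1496,.123]"
```

```text
tcp [ 0.4279 -0.1257  0.1216] tool y ang 1.4406 z [-0.007  0.001 -1.   ] w 0.0924 gf 0.0 F [-0.7  0.1  0.4] T [0.02 0.05 0.01] [-0.11  0.27  0.37  2.18 -0.15  0.72  1.8 ]
tool move [-0.1023 -0.0107 -0.0022]
```

```bash
python3 drive.py '[[-0.015,-0.01,0,0.014,0.092],[-0.02,0,0,0,0.092],[-0.02,0,0,0,0.092],[-0.02,0,0,0,0.092],[0,0,0,0,0.092]]'; python3 st.py "[.5279,-.1496,.123]"; python3 - <<'E'
from workcell import bot, camrig
import cv2,pickle,numpy as np
o=[]
for n,(x,y,w,h) in dict(top=(240,165,90,70),side=(195,140,75,105)).items():
    c=camrig.capture(n);pickle.dump(c,open(n+'1.pkl','wb'));o.append(cv2.convertScaleAbs(cv2.resize(c['pixels'][y:y+h,x:x+w,::-1],None,fx=420/h*1,fy=420/h,interpolation=cv2.INTER_CUBIC),alpha=1.4))
i=np.hstack(o);print(i.shape);cv2.imwrite('pics/g1.png',cv2.resize(i,(800,int(i.shape[0]*800/i.shape[1]))))
E
```

```text
time: 3.2
eef_pos: [0.5064, -0.1479, 0.1261]
orientation: [0.072, 0.997, -0.0, 0.002]
wrist_force: [-0.8, 1.2, -0.4]
width: 0.0923
grasp_force: 0.0
tcp [ 0.5064 -0.1479  0.1261] tool y ang 1.4263 z [ 0.003 -0.    -1.   ] w 0.0923 gf 0.0 F [-0.8  1.2 -0.4] T [ 0.02 -0.02  0.01] [-0.08  0.39  0.36  2.   -0.19  0.79  1.82]
tool move [-0.0215  0.0014  0.0031]
(420, 840, 3)
```

View pics/g1.png

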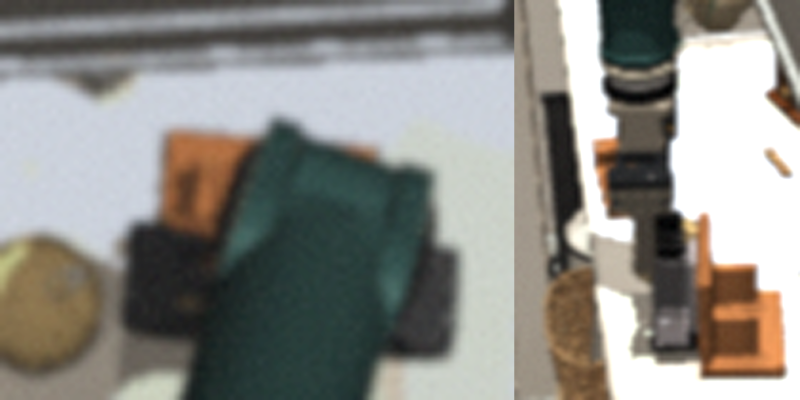

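The arm is over the sharpener. In the side crop the finger (635–665) sits about 20 px short of the fin (655–683), which matches the 21 mm still to go. Now advance and close.

```bash
python3 drive.py '[[-0.0105,0.001,0.001,0,0.092],[-0.011,0,0.002,0,0.092],[0,0,0,0,0.092]]'; python3 st.py "[.5279,-.1496,.123]";python3 drive.py '[[0,0,0,0,0.06],[0,0,0,0,0.03],[0,0,0,0,0.03],[0,0,0,0,0.03]]';python3 st.py
```

```text
time: 3.6
eef_pos: [0.5258, -0.1513, 0.1217]
orientation: [0.074, 0.997, -0.0, 0.001]
wrist_force: [1.7, -0.5, -0.3]
width: 0.0918
grasp_force: 0.0
tcp [ 0.5258 -0.1513  0.1217] tool y ang 1.4237 z [ 0.001 -0.    -1.   ] w 0.0918 gf 0.0 F [ 1.7 -0.5 -0.3] T [-0.    0.05  0.01] [-0.07  0.42  0.36  1.95 -0.2   0.8   1.83]
tool move [-0.0018  0.002  -0.0013]
time: 4.0
eef_pos: [0.5241, -0.1514, 0.1216]
orientation: [0.074, 0.997, 0.0, -0.0]
wrist_force: [-0.3, 0.1, -0.5]
width: 0.0619
grasp_force: 0.0
tcp [ 0.5241 -0.1514  0.1216] tool y ang 1.4228 z [-0.  0. -1.] w 0.0619 gf 0.0 F [-0.3  0.1 -0.5] T [ 0.04 -0.03  0.01] [-0.07  0.42  0.36  1.96 -0.2   0.8   1.83]
```

```bash
python3 drive.py '[[-0.0035,0.002,-0.001,0,0.026],[0,0,0,0,0.026],[0,0,0,0,0.026],[0,0,0,0,0.026],[0,0,0,0,0.026]]';python3 st.py; python3 drive.py '[[0,0,0,0,0.01],[0,0,0,0,0.01],[0,0,0,0,0.01]]';python3 st.py "[.5279,-.1496,.123]"
```

```text
time: 4.5
eef_pos: [0.528, -0.15, 0.1226]
orientation: [0.074, 0.997, 0.0, -0.0]
wrist_force: [-0.1, 0.2, 1.0]
width: 0.0259
grasp_force: 0.0
tcp [ 0.528  -0.15    0.1226] tool y ang 1.4229 z [-0.  0. -1.] w 0.0259 gf 0.0 F [-0.1  0.2  1. ] T [ 0.02 -0.03  0.02] [-0.07  0.43  0.36  1.95 -0.2   0.8   1.82]
time: 4.8
eef_pos: [0.5279, -0.15, 0.1226]
orientation: [0.074, 0.997, 0.0, -0.0]
wrist_force: [0.7, -0.1, -0.1]
width: 0.02
grasp_force: 30.0
tcp [ 0.5279 -0.15    0.1226] tool y ang 1.4229 z [-0.  0. -1.] w 0.02 gf 29.998737573623657 F [ 0.7 -0.1 -0.1] T [-0.01  0.04  0.09] [-0.07  0.43  0.36  1.95 -0.2   0.8   1.82]
tool move [ 0.0001  0.0004 -0.0004]
```

The fin is gripped at 20 mm width with very small side forces. Next, raise 24 mm.

```bash
python3 drive.py '[[0,0,-0.004,0,0.01],[0,0,-0.004,0,0.01],[0,0,-0.004,0,0.01],[0,0,0,0,0.01]]';python3 st.py;python3 drive.py '[[0,0,-0.004,0,0.01],[0,0,-0.004,0,0.01],[0,0,-0.004,0,0.01],[0,0,0,0,0.01]]';python3 st.py "[.5279,-.1496,.1467]"
```

```text
time: 5.2
eef_pos: [0.528, -0.1499, 0.1351]
orientation: [0.074, 0.997, 0.0, 0.0]
wrist_force: [-0.6, 0.8, -2.3]
width: 0.0198
grasp_force: 30.0
tcp [ 0.528  -0.1499  0.1351] tool y ang 1.423 z [ 0.  0. -1.] w 0.0198 gf 29.99812513589859 F [-0.6  0.8 -2.3] T [ 0.02  0.09 -0.02] [-0.08  0.41  0.37  1.94 -0.19  0.83  1.82]
time: 5.6
eef_pos: [0.528, -0.15, 0.1471]
orientation: [0.074, 0.997, 0.0, 0.0]
wrist_force: [-1.0, -0.2, -2.6]
width: 0.0198
grasp_force: 30.0
tcp [ 0.528  -0.15    0.1471] tool y ang 1.4229 z [ 0.  0. -1.] w 0.0198 gf 29.99811887741089 F [-1.  -0.2 -2.6] T [0.01 0.25 0.01] [-0.08  0.39  0.37  1.93 -0.19  0.85  1.81]
tool move [0.0002 0.0004 0.0004]
```

```bash
python3 drive.py '[[0.003,0,0,0,0.01],[0.003,0,0,0,0.01],[0.003,0,0,0,0.01],[0,0,0,0,0.01]]';python3 st.py;python3 drive.py '[[0.004,0,0,0,0.01],[0.004,0,0,0,0.01],[0.004,0,0,0,0.01],[0.005,0,0,0,0.01],[0.005,0,0,0,0.01],[0,0,0,0,0.01]]';python3 st.py
```

```text
time: 6.0
eef_pos: [0.5186, -0.1486, 0.1465]
orientation: [0.074, 0.997, 0.0, -0.0]
wrist_force: [0.8, -0.3, -3.3]
width: 0.0198
grasp_force: 30.0
tcp [ 0.5186 -0.1486  0.1465] tool y ang 1.4227 z [-0.  0. -1.] w 0.0198 gf 29.998104572296143 F [ 0.8 -0.3 -3.3] T [ 0.01  0.04 -0.04] [-0.09  0.38  0.37  1.95 -0.18  0.84  1.81]
time: 6.6
eef_pos: [0.4965, -0.1452, 0.1466]
orientation: [0.074, 0.997, 0.0, -0.0]
wrist_force: [0.5, -0.2, -4.1]
width: 0.0199
grasp_force: 30.0
tcp [ 0.4965 -0.1452  0.1466] tool y ang 1.4227 z [-0.001  0.    -1.   ] w 0.0199 gf 29.998156428337097 F [ 0.5 -0.2 -4.1] T [ 0.05 -0.05 -0.02] [-0.09  0.34  0.38  2.01 -0.17  0.83  1.8 ]
```

Free of the stud. Next, raise, turn and carry to the holder.

```bash
python3 drive.py '[[0.01,0,-0.02,0,0.01],[0.01,0,-0.02,0,0.01],[0,0,-0.02,-0.06,0.01],[0,0,0,-0.06,0.01],[0,0,0,-0.07,0.01],[0,0,0,0,0.01]]';python3 st.py "[.49,.157,.207]"
```

```text
time: 7.2
eef_pos: [0.4777, -0.1424, 0.2069]
orientation: [-0.021, 1.0, 0.0, 0.0]
wrist_force: [-0.0, 0.4, -3.7]
width: 0.0203
grasp_force: 30.0
tcp [ 0.4777 -0.1424  0.2069] tool y ang 1.6131 z [ 0.001  0.    -1.   ] w 0.0203 gf 29.997490346431732 F [-0.   0.4 -3.7] T [-0.02  0.01 -0.05] [-0.1   0.22  0.37  2.   -0.1   0.94  1.93]
tool move [-2.490e-02  2.987e-01 -1.000e-04]
```

```bash
python3 drive.py '[[-0.001,0.02,0,0,0.01],[-0.003,0.034,0,0,0.01],[-0.003,0.034,0,0,0.01],[-0.003,0.034,0,0,0.01],[-0.003,0.034,0,0,0.01],[-0.003,0.034,0,0,0.01],[-0.003,0.034,0,0,0.01],[-0.003,0.034,0,0,0.01],[-0.003,0.025,0,0,0.01],[0,0.015,0,0,0.01],[0,0,0,0,0.01]]';python3 st.py "[.5069,.157,.207]"
```

```text
time: 8.3
eef_pos: [0.4896, 0.1582, 0.2063]
orientation: [-0.022, 1.0, 0.0, -0.0]
wrist_force: [-0.2, -0.1, -2.6]
width: 0.0198
grasp_force: 30.0
tcp [0.4896 0.1582 0.2063] tool y ang 1.6154 z [-0.001  0.    -1.   ] w 0.0198 gf 29.998348653316498 F [-0.2 -0.1 -2.6] T [-0.01  0.02 -0.02] [-0.53  0.25  0.18  1.95 -0.05  0.95  1.29]
tool move [-0.0172 -0.002  -0.0008]
```

```bash
python3 drive.py '[[-0.0085,-0.001,0,0,0.01],[-0.0085,-0.001,0,0,0.01],[0,0,0.02,0,0.01],[0,0,0.02,0,0.01],[0,0,0.02,0,0.01],[0,0,0.013,0,0.01],[0,0,0,0,0.01]]';python3 st.py "[.5069,.157,.125]"; cat > look.py <<'E'
from h import *
from workcell import bot, camrig
import sys
k=sys.argv[1];o=[]
for n,(x,y,w_,h_) in dict(top=(160,200,80,60),side=(205,130,48,80)).items():
    c=camrig.capture(n);pickle.dump(c,open(n+k+'.pkl','wb'));s=480/h_ if n=='side' else 6
    i=cv2.convertScaleAbs(cv2.resize(c['pixels'][y:y+h_,x:x+w_,::-1],None,fx=s,fy=s,interpolation=cv2.INTER_CUBIC),alpha=1.5)
    o.append(cv2.copyMakeBorder(i,0,480-i.shape[0],0,0,cv2.BORDER_CONSTANT))
cv2.imwrite(f'pics/l{k}.png',np.hstack(o));print(np.hstack(o).shape)
E
python3 look.py 2
```

```text
time: 9.0
eef_pos: [0.5066, 0.1534, 0.132]
orientation: [-0.02, 1.0, -0.001, -0.002]
wrist_force: [-0.1, 0.0, -2.2]
width: 0.0198
grasp_force: 30.0
tcp [0.5066 0.1534 0.132 ] tool y ang 1.6109 z [-0.003 -0.002 -1.   ] w 0.0198 gf 29.99809205532074 F [-0.1  0.  -2.2] T [0.   0.03 0.04] [-0.5   0.37  0.17  1.98 -0.09  0.8   1.33]
tool move [-0.0005  0.0036  0.0069]
(480, 768, 3)
```

View pics/l2.png

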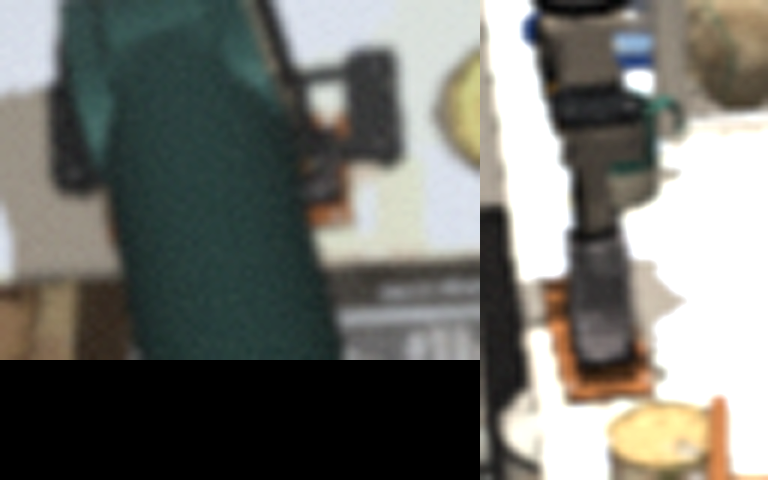

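Side crop: the foot spans u 572–635 (bottom v≈360) and the holder's near edge u 568–652 (v≈395). The foot looks slightly left of centre, so I'll check the numbers.

```bash
python3 - <<'E'
from h import *
c=pickle.load(open('side2.pkl','rb'))
p=c['pixels'].astype(int)
def disp(uv): return ((uv-[205,130]+.5)*6-.5+[480,0]).round(0).tolist()
H=(.507,.177,.043)
print('holder near z0,z12',disp(proj(c,w(H,np.array([(-36,-75,0),(36,-75,0),(-36,-75,12),(36,-75,12),(-36,41,34)])/1000))))
yaw=1.6109-np.pi/2;S=(.5066+.001,.1534,yaw);z=.1320-.1026
print('foot',disp(proj(c,w(S,np.array([(-25,-45,0),(25,-45,0),(-25,-45,8),(25,-45,8),(-22,-20,92),(10,-20,92)])/1000)+[0,0,z])))
for r in range(182,200): print(r,'|',*[f"{p[r,u].sum()//3}/{p[r,u,0]-p[r,u,2]}" for u in range(217,236)])
E
```

```text
holder near z0,z12 [[564.0, 414.0], [657.0, 403.0], [563.0, 401.0], [656.0, 390.0], [544.0, 303.0]]
foot [[574.0, 375.0], [639.0, 368.0], [573.0, 366.0], [638.0, 359.0], [567.0, 254.0], [609.0, 249.0]]
182 | 49/48 44/42 36/22 44/8 56/3 58/5 57/4 57/5 49/4 45/3 45/3 45/3 49/6 72/9 102/15 121/18 127/20 132/17 146/9
183 | 72/66 64/64 51/43 45/13 60/4 68/3 64/4 61/4 57/3 51/5 50/3 51/4 53/4 68/10 94/15 117/19 130/17 153/8 185/-5
184 | 98/85 91/85 65/59 46/16 64/1 75/2 66/3 62/4 60/4 58/4 56/4 54/4 50/6 58/16 84/19 111/18 138/13 177/-2 209/-11
185 | 103/72 85/84 64/58 42/18 56/4 70/5 66/6 64/4 63/5 62/5 63/6 61/4 54/6 53/15 75/25 106/22 134/14 174/-1 206/-10
186 | 104/53 80/78 63/62 45/26 59/5 75/5 76/5 74/5 75/6 74/6 74/6 68/5 53/5 49/16 76/33 107/30 130/18 159/4 197/-7
187 | 99/49 80/77 67/64 41/28 55/5 74/5 79/6 76/6 77/6 76/5 76/6 69/4 43/3 36/20 73/48 102/42 129/18 166/2 201/-7
188 | 108/43 84/75 69/69 42/36 42/7 63/4 75/6 80/7 78/7 73/4 69/3 58/5 37/2 26/18 56/47 83/44 109/21 155/7 195/-2
189 | 138/37 96/70 81/78 58/55 39/15 51/2 64/5 73/4 69/5 58/3 46/2 37/2 25/2 19/10 37/30 60/31 
[... 599 characters left out ...]
85 95/89 96/80 108/51 159/20 196/5
195 | 202/15 164/20 106/34 87/58 81/75 84/80 83/79 73/69 65/60 61/57 63/52 64/50 66/53 71/56 76/57 79/53 98/39 158/13 198/5
196 | 201/15 168/17 106/26 68/38 66/46 70/48 76/46 76/40 71/36 80/30 102/24 118/18 115/20 106/25 106/34 106/39 109/36 138/23 164/15
197 | 203/17 181/18 143/18 123/12 123/7 129/12 134/19 135/23 132/25 144/23 173/15 186/10 178/13 156/22 138/37 127/51 118/59 115/53 120/48
198 | 206/16 203/13 201/6 203/-3 203/-7 203/0 201/8 195/16 188/22 185/22 187/21 175/19 147/30 129/46 131/59 136/70 137/78 136/75 136/74
199 | 206/14 209/8 214/1 215/-2 215/-2 212/4 208/12 206/17 201/20 189/27 163/38 137/49 121/59 129/70 144/74 152/78 153/79 148/78 145/75
```

Projections agree with the picture to about 1 mm: foot centre as predicted, holder centre within 1.2 mm. Lower to contact.

```bash
python3 drive.py '[[0,0,0.007,0,0.01],[0,0,0.006,0,0.01],[0,0,0.002,0,0.01],[0,0,0,0,0.01]]';python3 st.py;python3 drive.py '[[0,0,0.001,0,0.01],[0,0,0.001,0,0.01],[0,0,0,0,0.01]]';python3 st.py "[.5066,.157,.1146]"
```

```text
time: 9.5
eef_pos: [0.5069, 0.155, 0.1183]
orientation: [-0.021, 1.0, -0.0, -0.0]
wrist_force: [0.0, 0.3, -2.3]
width: 0.0196
grasp_force: 30.0
tcp [0.5069 0.155  0.1183] tool y ang 1.6131 z [-0. -0. -1.] w 0.0196 gf 29.998150169849396 F [ 0.   0.3 -2.3] T [0.08 0.01 0.03] [-0.5   0.39  0.17  1.99 -0.09  0.77  1.34]
time: 9.8
eef_pos: [0.5071, 0.1551, 0.1166]
orientation: [-0.021, 1.0, 0.0, 0.0]
wrist_force: [-0.5, 0.4, -2.5]
width: 0.0196
grasp_force: 30.0
tcp [0.5071 0.1551 0.1166] tool y ang 1.613 z [ 0.  0. -1.] w 0.0196 gf 29.9981626868248 F [-0.5  0.4 -2.5] T [ 0.02 -0.04 -0.01] [-0.5   0.4   0.17  1.99 -0.09  0.77  1.34]
tool move [0.0004 0.0019 0.002 ]
```

```bash
for i in 1 2 3; do python3 drive.py '[[0,0,0.0007,0,0.01],[0,0,0,0,0.01]]' >/dev/null;python3 st.py; done
```

```text
tcp [0.5071 0.1551 0.1159] tool y ang 1.613 z [ 0. -0. -1.] w 0.0199 gf 29.99813050031662 F [ 0.1 -0.4 -3.5] T [ 0.03 -0.06 -0.01] [-0.5   0.4   0.17  1.99 -0.09  0.77  1.34]
tcp [0.5072 0.1551 0.1153] tool y ang 1.6129 z [ 0.  0. -1.] w 0.0197 gf 29.99832183122635 F [-0.1 -0.2 -2.8] T [-0.02  0.01 -0.02] [-0.5   0.4   0.17  1.99 -0.09  0.76  1.34]
tcp [0.5074 0.1551 0.1152] tool y ang 1.6129 z [ 0.001  0.    -1.   ] w 0.0201 gf 29.999592304229736 F [-0.9  0.5  5.3] T [-0.21  0.57  0.04] [-0.5   0.4   0.17  1.99 -0.09  0.76  1.34]
```

Contact: Fz went from −3 to +5 N at the expected height. Slide along +y.

```bash
python3 drive.py '[[0,0.003,0,0,0.01],[0,0.005,0,0,0.01],[0,0.005,0,0,0.01],[0,0.005,0,0,0.01],[0,0,0,0,0.01]]';python3 st.py;python3 drive.py '[[0,0.004,0,0,0.01],[0,0.004,0,0,0.01],[0,0.004,0,0,0.01],[0,0,0,0,0.01]]';python3 st.py "[.5063,.194,.1152]"
```

```text
time: 10.9
eef_pos: [0.5077, 0.1738, 0.1153]
orientation: [-0.021, 1.0, 0.0, 0.001]
wrist_force: [1.7, -1.6, 5.1]
width: 0.0199
grasp_force: 30.0
tcp [0.5077 0.1738 0.1153] tool y ang 1.6137 z [ 0.003  0.001 -1.   ] w 0.0199 gf 29.99992936849594 F [ 1.7 -1.6  5.1] T [-0.35 -0.22  0.06] [-0.53  0.41  0.16  1.97 -0.09  0.77  1.3 ]
time: 11.3
eef_pos: [0.5071, 0.1856, 0.1153]
orientation: [-0.021, 1.0, 0.0, 0.001]
wrist_force: [1.4, -2.2, 5.1]
width: 0.02
grasp_force: 30.0
tcp [0.5071 0.1856 0.1153] tool y ang 1.6136 z [ 0.003  0.    -1.   ] w 0.02 gf 30.000377297401428 F [ 1.4 -2.2  5.1] T [-0.58 -0.18  0.03] [-0.54  0.41  0.16  1.97 -0.09  0.77  1.28]
tool move [0.0004 0.0084 0.0001]
```

```bash
python3 drive.py '[[0,0.003,0,0,0.01],[0,0.003,0,0,0.01],[0,0,0,0,0.01]]' >/dev/null;python3 st.py;for i in 1 2 3; do python3 drive.py '[[0,0.0015,0,0,0.01],[0,0,0,0,0.01]]' >/dev/null;python3 st.py; done
```

```text
tcp [0.5068 0.1913 0.1153] tool y ang 1.6133 z [ 0.002  0.    -1.   ] w 0.0198 gf 30.000703632831573 F [ 1.3 -2.2  4.6] T [-0.74 -0.22  0.07] [-0.55  0.41  0.16  1.96 -0.09  0.77  1.27]
tcp [0.5067 0.1921 0.1153] tool y ang 1.613 z [ 0.002 -0.    -1.   ] w 0.0199 gf 30.001822113990784 F [ 0.7 -4.   5.7] T [-1.13 -0.19  0.07] [-0.55  0.41  0.16  1.96 -0.09  0.77  1.27]
tcp [0.5067 0.1937 0.1153] tool y ang 1.6129 z [ 0.002 -0.    -1.   ] w 0.0196 gf 30.001827478408813 F [ 1.  -3.6  7. ] T [-1.14 -0.22 -0.01] [-0.56  0.41  0.16  1.96 -0.09  0.77  1.27]
tcp [0.5065 0.1952 0.1153] tool y ang 1.6129 z [ 0.002 -0.    -1.   ] w 0.0199 gf 30.001816749572754 F [ 0.4 -3.7  5.9] T [-1.04 -0.2   0.08] [-0.56  0.41  0.16  1.96 -0.09  0.77  1.26]
```

```bash
for i in 1 2 3 4; do python3 drive.py '[[0,0.0015,0,0,0.01],[0,0,0,0,0.01]]' >/dev/null;python3 st.py; done
```

```text
tcp [0.5065 0.196  0.1153] tool y ang 1.6122 z [ 0.002 -0.001 -1.   ] w 0.0197 gf 30.003302693367004 F [ 1.2 -5.2  7.5] T [-1.44 -0.12 -0.06] [-0.56  0.42  0.16  1.96 -0.09  0.77  1.26]
tcp [0.5065 0.1962 0.1153] tool y ang 1.6115 z [ 0.002 -0.003 -1.   ] w 0.02 gf 30.007388591766357 F [ 0.9 -7.1  8.2] T [-2.12 -0.09 -0.03] [-0.56  0.42  0.16  1.96 -0.09  0.78  1.26]
tcp [0.5066 0.1965 0.1154] tool y ang 1.6109 z [ 0.001 -0.004 -1.   ] w 0.02 gf 30.015976130962372 F [ 1.5 -9.3 10.4] T [-2.85 -0.04 -0.07] [-0.56  0.42  0.16  1.96 -0.09  0.78  1.26]
tcp [0.5066 0.1968 0.1155] tool y ang 1.6103 z [ 0.001 -0.006 -1.   ] w 0.0201 gf 30.03167688846588 F [ -0.1 -12.2  12.6] T [-3.54  0.01 -0.05] [-0.57  0.42  0.16  1.95 -0.09  0.78  1.25]
```

Stalled at y≈0.1965 with the force rising to 12 N, so it is at the stop (predicted 0.194). Relax the push and look at the state before releasing.

```bash
for i in 1 2; do python3 drive.py '[[0,-0.0015,0,0,0.01],[0,0,0,0,0.01]]' >/dev/null;python3 st.py; done
```

```text
tcp [0.5065 0.1964 0.1154] tool y ang 1.6106 z [ 0.001 -0.004 -1.   ] w 0.02 gf 30.015622973442078 F [ 1.  -9.4 10.3] T [-2.79 -0.09 -0.06] [-0.56  0.42  0.16  1.96 -0.09  0.78  1.26]
tcp [0.5065 0.1962 0.1153] tool y ang 1.6113 z [ 0.002 -0.002 -1.   ] w 0.0198 gf 30.007047057151794 F [ 2.4 -7.2  8.9] T [-2.04 -0.12 -0.  ] [-0.56  0.42  0.16  1.96 -0.09  0.77  1.26]
```

```bash
python3 drive.py '[[0,-0.0015,0,0,0.01],[0,0,0,0,0.01]]' >/dev/null;python3 st.py; python3 drive.py '[[0,0,0,0,0.024],[0,0,0,0,0.05],[0,0,0,0,0.06],[0,0,0,0,0.06]]' >/dev/null;python3 st.py; python3 drive.py '[[0,0,-0.02,0,0.06],[0,0,-0.03,0,0.06],[0,0,-0.04,0,0.06],[0.03,0,-0.04,0,0.06],[0.04,0,-0.02,0,0.06],[0.03,-0.03,0,0,0.06],[0,-0.04,0,0,0.06],[0,-0.04,0,0,0.06],[0,-0.04,0,0,0.06],[0,-0.04,0,0,0.06],[0,0,0,0,0.06]]';python3 look.py 3
```

```text
tcp [0.5065 0.196  0.1153] tool y ang 1.6119 z [ 0.002 -0.001 -1.   ] w 0.02 gf 30.00322937965393 F [ 0.7 -4.5  6.3] T [-1.32 -0.18 -0.03] [-0.56  0.42  0.16  1.96 -0.09  0.77  1.26]
tcp [0.5049 0.1975 0.1142] tool y ang 1.6136 z [-0.001  0.    -1.   ] w 0.0456 gf 0.0 F [-0.8  0.1  0.6] T [0.06 0.02 0.04] [-0.56  0.42  0.16  1.96 -0.09  0.77  1.26]
time: 15.1
eef_pos: [0.4133, -0.0014, 0.2647]
orientation: [-0.017, 1.0, -0.0, 0.0]
wrist_force: [-0.7, 1.0, 0.3]
width: 0.0599
grasp_force: 0.0
(480, 768, 3)
```

View pics/l3.png

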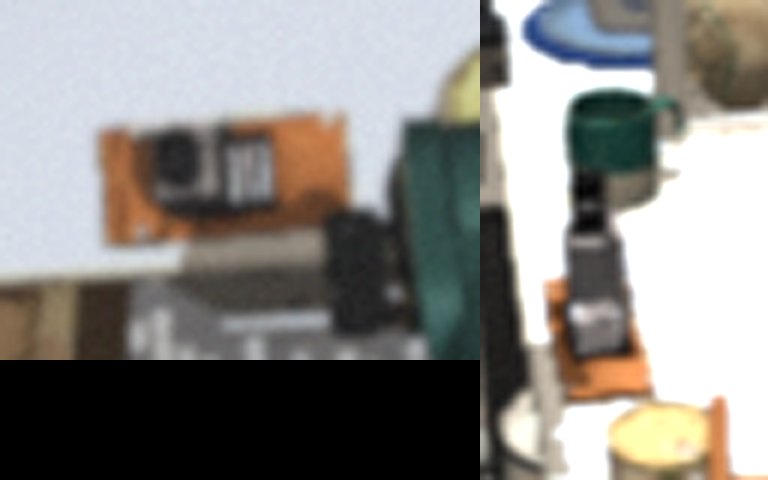

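The sharpener stands upright in the holder with its toe under the lip. Its heel is about 45 mm from the holder's -y end, where fully home would be 47 mm. The tin and mug look undisturbed and the arm is clear, so I'm handing in.

```bash
python3 -c "
from workcell import bot, camrig;print(bot.close_job())"
```

```text
the job is handed in; nothing more can be done
None
```

The sharpener was lifted 24 mm, drawn off the stud, set upright on the holder, slid under the lip until the force showed it against the stop, and released; the job was handed in after about 15 s of robot time, with no verdict returned.

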